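Bolt the birdseed box on the patio table

TASK

The wooden birdseed box is shut but not bolted. Using only the tips or outside of the fingers, push the upright brass knob of the steel barrel bolt along its slot until the bolt is fully home in the keeper on the lid, then push the knob over sideways through the slot's side notch until the handle lies all the way down and the bolt is locked. Do not pinch the knob or raise the lid, and leave the stone on the lid and everything else on the table where it stands.

Things in the scene. Friction and masses are not known exactly. Their poses are not given: they have to be found in the camera images.
- seed_box: Fixed, heavy cedar birdseed box with black corner straps, 220 mm (its x) by 340 mm (its y). Origin: centre of its underside, on the table; z up. Flat top 120 mm above the table: the -y half is a fixed board carrying the barrel bolt, the +y half (paler wood, from y = 2 mm) is the lid with the keeper and, at x = -88, y = 38 to 98 mm, a wire pull 19 mm tall.
- bolt (a joint): Slide of the bolt along the box's +y, in m: 0 drawn fully back, 0.060 fully home in the keeper (end stop). Starts at 0 to 0.018. It moves stiffly (about 2 N of friction) and stays where it is left. The handle comes free of the long leg only in the last 3 mm before the stop; once it is down in the notch it keeps the bolt from sliding back.
- bolt_handle (a joint): Turn of the bolt's handle about the bolt's axis, in rad: 0 upright, growing as the knob tips towards the box's +x, 1.48 all the way down, level in the notch (stop). Light friction holds it at any angle. In the long leg of the slot it can only rock by about 0.15 (0.25 if pushed hard).
- bolt_knob (a point): Centre of the handle's brass ball knob, 18 mm diameter, 44 mm from the bolt's axis on a steel stud 8 mm thick. Upright it is 180 mm above the table (ball from 171 to 189 mm); all the way down it lies 44 mm to the +x side of the bolt's axis with its top 149 mm above the table.
- slot_start (a point): Point on the bolt's axis, 136 mm above the table, where the handle stands with the bolt drawn fully back: x = 0, y = -100 mm in the box's frame. The axis runs along the box's y. The barrel is a black tube 26 mm across (top 149 mm above the table) from y = -135 to -6 mm on a 3 mm plate 56 mm wide. The slot's long leg, 60 mm, runs along its top towards the lid.
- slot_corner (a point): Point on the bolt's axis, 136 mm above the table, at the corner of the L, where the handle stands with the bolt fully home: x = 0, y = -40 mm in the box's frame. From here the slot's 13 mm wide side notch runs down the barrel's +x side.
- keeper (a point): Centre of the keeper on the lid, a black tube 28 mm across and 22 mm long (15 to 37 mm to the +y side of the box's centre) on the bolt's axis, 136 mm above the table. The bolt's end goes into it.
- lid (a joint): Hinge of the lid, in rad: 0 shut, growing as the edge nearest the bolt rises. Hinge line at the box's +y end. It weighs 0.7 kg and stays shut.
- river_stone: Smooth grey river stone, 76 mm diameter, 31 mm tall, lying loose on the lid, 95 to 125 mm to the +y side of the box's centre. Origin: centre of its underside. Leave alone.
- pump_bottle: Empty amber glass pump bottle, 68 mm diameter, 186 mm tall to the top of its black push dispenser; loose, standing on the table about 65 to 85 mm beyond the box's -y end. Origin: centre of its underside. Leave alone.
- black_planter: Black ceramic planter, 122 mm diameter, 105 mm tall, with a succulent up to about 165 mm; loose. Origin: centre of its underside. Leave alone.
- spoon_rest: Stainless steel spoon rest: dish 96 mm diameter, 13 mm tall, with a flat 30 mm wide handle reaching 129 mm along its +y; loose. Origin: under the dish's centre. Leave alone.
- mug: Blue ceramic mug, 82 mm diameter, 95 mm tall, handle at its +y; loose. Origin: centre of its underside. Leave alone.
- green_tray: Empty green acrylic tray, 170 mm (x) by 240 mm (y), 30 mm tall; loose. Origin: centre of its underside. Leave alone.
- seed_scoop: Aluminium seed scoop, blade 110 mm long and 75 mm wide to +x, wooden handle 100 mm long to -x, 40 mm tall; loose. Origin: on the table where the blade begins, 10 mm in front of its back. Leave alone.

How it is judged:
By the outcome, as a careful person would: the job done as asked, in the order asked, and still so for the second after the job is handed in, with the robot touching nothing.
It also fails if it takes over 40 s, if anything falls off the work surface, if the arm or the gripper's body presses on something with over 40 N, if the wrist force passes 120 N, or if a joint passes its speed limit or range.

ROBOT

A 7-joint arm with a two-finger parallel gripper is mounted at the origin on the work surface. World frame = base frame: x ahead of the robot, y to its left, z up, the work surface at z = 0. Lengths are in m, angles in rad, forces in N, time in s.
With the tool pointing down it reaches from about 0.425 to 1.025 m from the base axis. Payload 9.4 kg.
Tool frame: the origin (TCP) lies between the finger pads; the fingertips stand 25 mm ahead of it and the grasp point (between the pads) lies 6 mm ahead of it (tips_ahead is the distance from the TCP to the fingertips, in m); z points along the fingers, y is the line along which they close (so a half turn about z gives the same grasp; the last joint's range is limited). The gripper opens to 93 mm and grips with 3 to 60 N. Pads are 15 mm wide; open, the fingers measure 128 mm over their backs; the gripper's body (75 mm by 188 mm) begins 65 mm behind the grasp point.
Start: joints at [1.25, 0.599, -0.003, 1.599, 0.002, 0.943, -0.08], TCP at [0.175, -0.704, 0.244] pointing down, gripper open.
Joint ranges: [-2.57, 2.57], [-0.35, 1.97], [-1.29, 1.29], [0.11, 2.56], [-1.05, 4.19], [0.11, 1.86], [-2.63, 2.63]. Speed limits (rad/s): [2.22, 2.22, 3.01, 3.01, 3.14, 3.14, 3.14].

INTERFACE

Orientations are given as [roll, pitch, yaw] about the fixed x, y, z axes, in that order (R = Rz(yaw) Ry(pitch) Rx(roll)).
In Python, from bench import get_obs, snapshot, sign_off, tips_ahead gives the robot as it stands.
- The arm moves only by the shell command python3 -m handwheel 'ROWS' [FORCE]. ROWS is JSON, a list of rows, each a list of 7 numbers: the opening, from -1 (shut) to 1 (fully open), then the shift along the tool's x, y, z in m, then the turn, a rotation vector about the tool's x, y, z in degrees. A call has exactly 5 rows; each row is the pose to reach, as a shift and turn from the pose commanded when the call began, along the tool's axes at that moment; what a row does not reach only later rows make up. A row lasts 1/12 s, in which the tool goes at most 41.7 mm and 7.16 degrees, less where a joint would pass 70% of its speed; a pose out of reach is approached as far as the arm can. A call with a gripper value outside its range is refused whole. The fingers move at their own pace and stop on an object; FORCE is the grip in N (left out, the last holds). Time passes only in rows, so rows that repeat a pose let the fingers close, or fill a call up. It gives the time, the measured TCP pose, the force, the opening and the grip force at its end, in the units of the state.
- get_obs(): the state, without advancing time (a new reading comes with each control period).
- snapshot(name): name is "side" or "top"; returns a dict with "img" (480x640x3 uint8, blue, green, red), "mtx" (3x3 intrinsics, pixels), "R" (3x3) and "t" (3): a world point X has camera coordinates R X + t. Camera axes: x right, y down, z forward; pixel columns grow to the right and rows downward; lengths in m; the calibration is good to about 2 mm. A picture is of the moment at which its call begins. There is no depth.
- sign_off(): hands the job in; it is judged then, once.
The state is a dict: "time": time; "qpos": joint angles; "joint_velocities": joint speeds; "joint_efforts": joint torques, N m; "eef_pos": TCP position; "orientation": TCP orientation; "wrist_force": force on the tool from outside, world axes, zero at the start; "moment": the same for the moment, N m; "width": finger opening in m; "grasp_force": force on a finger pad.
Only numpy, scipy, OpenCV 4.12 (cv2) and the standard library are available. Lean on these libraries where they do the work, as an engineer would, in place of code of your own. Each camera call takes 0.05 s, during which the arm holds its last target. There are 200 camera calls.

## Working session

There is one attempt and no reset: what is moved stays moved. The work goes in short steps, Python scripts to look and compute and a shell command to move; the robot and the scene stay as the last step left them, time stands still between calls to the robot, and variables do not carry over. Pictures are saved under pics/ and viewed, at most 10 in all, crops included, and the job is handed in when it is done.

```bash
mkdir -p pics; python3 - <<'E'
from bench import get_obs,snapshot,tips_ahead
import cv2,pickle
d={n:snapshot(n) for n in("top","side")}
pickle.dump(d,open("s0.pkl","wb"))
for n in d: cv2.imwrite(f"pics/{n}0.png",d[n]["img"])
o=get_obs();print(o["time"],o["eef_pos"],o["orientation"],o["width"],tips_ahead)
for n in d: print(n,d[n]["mtx"],d[n]["R"],d[n]["t"])
E
```

```text
0.1 [ 0.17492404 -0.70317887  0.24284854] [-3.14021027e+00  1.31482196e-04  2.43879300e-01] 0.09290989426491651 0.025
top [[511.65401613   0.         314.83113929]
 [  0.         511.65401613 239.21860615]
 [  0.           0.           1.        ]] [[ 0.05843527 -0.99828732  0.00278377]
 [-0.975377   -0.05768779 -0.21286574]
 [ 0.21266176  0.00972364 -0.97707749]] [-0.08336958  0.55571336  1.41454065]
side [[503.04625182   0.         321.84786537]
 [  0.         503.04625182 250.61988615]
 [  0.           0.           1.        ]] [[-9.93437505e-01 -1.14375302e-01  4.63065346e-04]
 [-7.30038089e-02  6.30967213e-01 -7.72367024e-01]
 [ 8.80475322e-02 -7.67332175e-01 -6.35176327e-01]] [0.5427011  0.17861541 1.24913127]
```

View pics/top0.png

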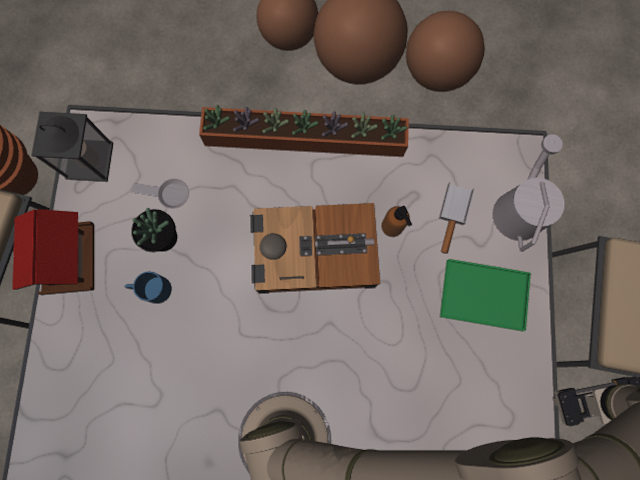

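View pics/side0.png

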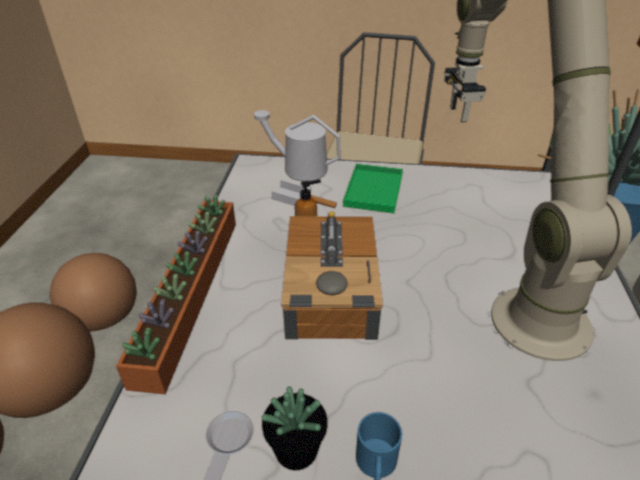

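The top view shows the box at about (315,247), with its lid to the left (+y) and the bolt near (345,243). The bottle is at (396,220). I'll enlarge both views.

```bash
python3 - <<'E'
import cv2,pickle
d=pickle.load(open("s0.pkl","rb"))
cv2.imwrite("pics/tc.png",cv2.resize(d["top"]["img"][195:300,240:420],None,fx=4.4,fy=4.4,interpolation=cv2.INTER_CUBIC))
cv2.imwrite("pics/sc.png",cv2.resize(d["side"]["img"][180:345,270:395],None,fx=3.6,fy=3.6,interpolation=cv2.INTER_CUBIC))
E
```

```text
(no output)
```

View pics/tc.png

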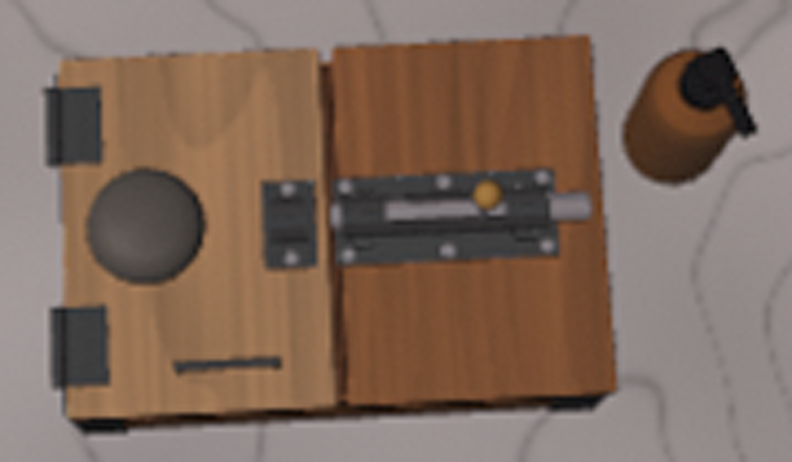

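View pics/sc.png

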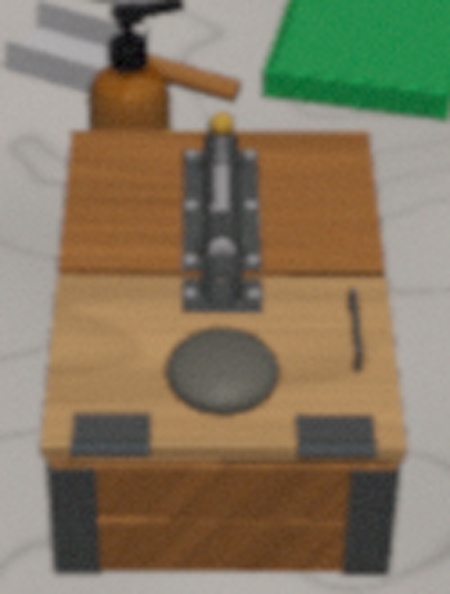

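The top crop shows the box corners at (62,60), (590,37), (612,390) and (68,415), the knob at (487,194), the stone at (146,226) and the pump head at (712,80). The side crop shows the corners at (75,132), (368,132), (402,453) and (42,453), and the knob at (222,123).

```bash
cat > h.py <<'E'
import numpy as np
def proj(c,X):
    p=c["mtx"]@(c["R"]@np.asarray(X,float)+c["t"]); return p[:2]/p[2]
def ray(c,uv,z):
    d=c["R"].T@np.linalg.inv(c["mtx"])@np.r_[uv,1]; o=-c["R"].T@c["t"]
    return o+d*(z-o[2])/d[2]
E
python3 - <<'E'
from h import *
import pickle
from scipy.optimize import least_squares
d=pickle.load(open("s0.pkl","rb"));T,S=d["top"],d["side"]
tp=lambda x,y:np.array([x/4.4+240-.4,y/4.4+195-.4]); sp=lambda x,y:np.array([x/3.6+270-.4,y/3.6+180-.4])
C=[(.11,.17),(.11,-.17),(-.11,-.17),(-.11,.17)]
t=[tp(62,60),tp(590,37),tp(612,390),tp(68,415)]; s=[sp(42,453),sp(75,132),sp(368,132),sp(402,453)]
def W(p,x,y,z): c,q=np.cos(p[2]),np.sin(p[2]); return [p[0]+c*x-q*y,p[1]+q*x+c*y,z]
obs=[(T,a,(*b,.12)) for a,b in zip(t,C)]+[(S,a,(*b,.12)) for a,b in zip(s,C)]
f=lambda p:np.concatenate([proj(c,W(p,*b))-a for c,a,b in obs]+[proj(T,W(p,0,p[3],.18))-tp(487,194),proj(S,W(p,0,p[3],.18))-sp(222,123)])
r=least_squares(f,[.6,0,0,-.09],loss='soft_l1');print(r.x,np.degrees(r.x[2]),r.fun.reshape(-1,2).round(1))
k=ray(T,tp(487,194),.18);print("knob top",k,"side",ray(S,sp(222,123),.18), "fit",W(r.x,0,r.x[3],.18))
print("corner",W(r.x,0,-.04,.18),"down",W(r.x,.044,-.04,.136),"pump",ray(T,tp(712,80),.186),"stone",ray(T,tp(146,226),.14))
E
```

```text
[ 0.52950469 -0.05294155  0.10405561 -0.09414343] 5.961947205489412 [[-1.1  1.2]
 [ 0.2  1.2]
 [ 0.9 -1. ]
 [-0.9 -1. ]
 [ 0.9 -0.9]
 [ 0.6  0.1]
 [-1.3  0.6]
 [-1.  -0.1]
 [ 0.5  0.5]
 [-0.2  1. ]]
knob top [ 0.54047789 -0.14522291  0.18      ] side [ 0.53929617 -0.15107874  0.18      ] fit [np.float64(0.5392831696487721), np.float64(-0.14657576971823782), 0.18]
corner [np.float64(0.5336594031570091), np.float64(-0.0927251924992448), 0.18] down [np.float64(0.577421411479775), np.float64(-0.08815500349241229), 0.136] pump [ 0.6176916  -0.27763243  0.186     ] stone [0.51679326 0.06141493 0.14      ]
```

```bash
python3 -m handwheel '[[-1,0.02,-0.017,0,0,0,2],[-1,0.05,-0.043,0,0,0,4],[-1,0.08,-0.07,0,0,0,6],[-1,0.11,-0.095,0,0,0,8],[-1,0.136,-0.118,0,0,0,8]]' 20
cat >> h.py <<'E'
P=np.array([.5295,-.0529]);A=.104
def box(p):  # world->box frame
    c,s=np.cos(A),np.sin(A);v=np.asarray(p[:2])-P;return np.array([c*v[0]+s*v[1],-s*v[0]+c*v[1]])
def st():
    from bench import get_obs
    o=get_obs();f=o["wrist_force"];fb=[*box(f[:2]+P),f[2]]
    print("t",round(o["time"],2),"box mm",(box(o["eef_pos"])*1e3).round(1),"tipz",round(1e3*o["eef_pos"][2]-25,1),"rpy",np.degrees(o["orientation"]).round(1),"Fbox",np.round(fb,1),"w",round(o["width"],4))
E
python3 -c "from h import *;st()"
```

```text
time: 0.52
eef_pos: [0.2798, -0.5539, 0.2432]
orientation: [-3.141, -0.0, 0.103]
wrist_force: [0.3, 0.1, -0.7]
width: 0.0642
grasp_force: 0.0
t 0.52 box mm [-300.3 -472.3] tipz 218.2 rpy [-179.9   -0.     5.9] Fbox [ 0.3  0.  -0.7] w 0.0642
```

```bash
python3 -m handwheel '[[-1,0.025,-0.028,0,0,0,0],[-1,0.05,-0.056,0,0,0,0],[-1,0.075,-0.085,0,0,0,0],[-1,0.1,-0.114,0,0,0,0],[-1,0.125,-0.142,0,0,0,0]]' >/dev/null
python3 -m handwheel '[[-1,0.025,-0.028,0,0,0,0],[-1,0.05,-0.056,0,0,0,0],[-1,0.075,-0.085,0,0,0,0],[-1,0.1,-0.114,0,0,0,0],[-1,0.125,-0.142,0,0,0,0]]' >/dev/null
python3 -m handwheel '[[-1,0.02,-0.02,0,0,0,0],[-1,0.035,-0.035,0,0,0,0],[-1,0.05,-0.05,0,0,0,0],[-1,0.05,-0.05,0,0,0,0],[-1,0.05,-0.05,0,0,0,0]]' >/dev/null
python3 - <<'E'
from h import *;st()
from bench import snapshot;import cv2,pickle
d={n:snapshot(n) for n in("top","side")};pickle.dump(d,open("s1.pkl","wb"))
a=cv2.resize(d["top"]["img"][190:310,270:420],(500,400),interpolation=cv2.INTER_CUBIC)
b=cv2.resize(d["side"]["img"][120:300,265:395],(289,400),interpolation=cv2.INTER_CUBIC)
cv2.imwrite("pics/m1.png",np.hstack([a,b]))
E
```

```text
t 1.77 box mm [  -1.5 -139.4] tipz 218.2 rpy [-180.     0.     6.1] Fbox [ 0.6 -0.7 -0. ] w 0.0005
```

View pics/m1.png

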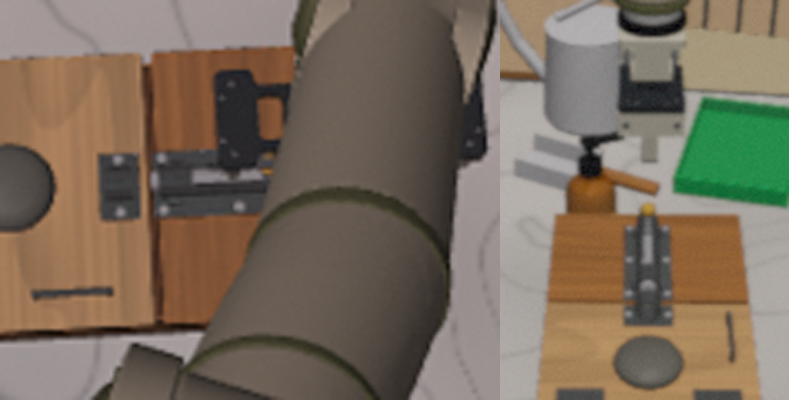

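The top view is hidden by the arm. In the side view the closed fingers at (648,150) line up with the knob at (648,210) and stand behind it. I'll lower them and start pushing.

```bash
python3 -m handwheel '[[-1,0,0,0.015,0,0,0],[-1,0,0,0.035,0,0,0],[-1,0.001,0,0.05,0,0,0],[-1,0.001,0,0.056,0,0,0],[-1,0.001,0,0.056,0,0,0]]' >/dev/null; python3 -c "from h import *;st()"
python3 -m handwheel '[[-1,0,-0.005,0,0,0,0],[-1,0,-0.01,0,0,0,0],[-1,0,-0.015,0,0,0,0],[-1,0,-0.02,0,0,0,0],[-1,0,-0.024,0,0,0,0]]' >/dev/null; python3 -c "from h import *;st()"
```

```text
t 2.28 box mm [  -2.4 -141.3] tipz 161.4 rpy [-180.     0.2    5.9] Fbox [-0.2  1.3  0.3] w 0.0007
t 2.7 box mm [  -0.7 -116. ] tipz 163.3 rpy [ 1.8e+02 -1.0e-01  6.0e+00] Fbox [ 0.5 -2.7  1. ] w 0.0004
```

```bash
python3 -m handwheel '[[-1,0,-0.006,0,0,0,0],[-1,0,-0.012,0,0,0,0],[-1,0,-0.018,0,0,0,0],[-1,0,-0.024,0,0,0,0],[-1,0,-0.03,0,0,0,0]]' >/dev/null; python3 -c "from h import *;st()"
python3 -m handwheel '[[-1,0,-0.003,0,0,0,0],[-1,0,-0.006,0,0,0,0],[-1,0,-0.009,0,0,0,0],[-1,0,-0.011,0,0,0,0],[-1,0,-0.011,0,0,0,0]]' >/dev/null; python3 -c "from h import *;st()"
```

```text
t 3.12 box mm [ -0.8 -85.9] tipz 162.7 rpy [180.  -0.   6.] Fbox [ 0.2 -3.4  2.3] w 0.0004
t 3.53 box mm [ -1. -75.] tipz 162.5 rpy [-180.    0.    6.] Fbox [ 0.9 -0.   0.6] w 0.0004
```

```bash
for i in 1; do python3 -m handwheel '[[-1,0,-0.001,0,0,0,0],[-1,0,-0.002,0,0,0,0],[-1,0,-0.003,0,0,0,0],[-1,0,-0.004,0,0,0,0],[-1,0,-0.004,0,0,0,0]]' >/dev/null; python3 -c "from h import *;st()"; done
python3 - <<'E'
from h import *
from bench import snapshot;import cv2
s=snapshot("side");cv2.imwrite("pics/s2.png",cv2.resize(s["img"][150:290,280:390],None,fx=4,fy=4,interpolation=cv2.INTER_CUBIC))
for y in(-.046,-.043,-.040):
  c,q=np.cos(A),np.sin(A);X=[P[0]-q*y,P[1]+c*y,.18];print(y,(proj(s,X)-[280,150])*4)
E
```

```text
t 3.95 box mm [ -1.1 -71.3] tipz 162.5 rpy [-180.    0.    6.] Fbox [ 0.5 -2.   0.1] w 0.0001
-0.046 [204.67137898 303.81658124]
-0.043 [204.68909106 306.68893049]
-0.04 [204.70686865 309.57190333]
```

View pics/s2.png

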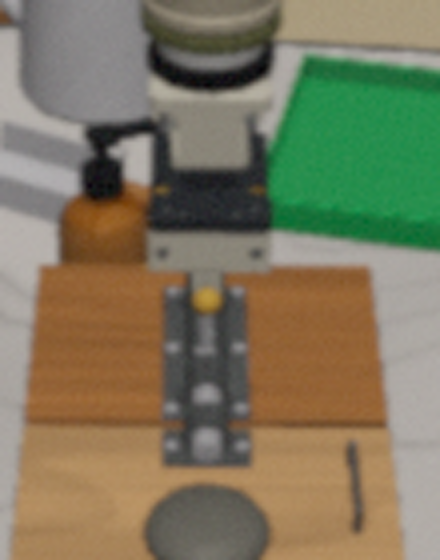

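The side crop shows the knob at (207,300), touching the fingers. Fully home it would be near row 310, so about 9 mm of travel remains.

```bash
python3 -m handwheel '[[-1,0,-0.001,0,0,0,0],[-1,0,-0.002,0,0,0,0],[-1,0,-0.003,0,0,0,0],[-1,0,-0.004,0,0,0,0],[-1,0,-0.005,0,0,0,0]]' >/dev/null; python3 -c "from h import *;st()"
python3 -m handwheel '[[-1,0,-0.001,0,0,0,0],[-1,0,-0.002,0,0,0,0],[-1,0,-0.003,0,0,0,0],[-1,0,-0.003,0,0,0,0],[-1,0,-0.003,0,0,0,0]]' >/dev/null; python3 -c "from h import *;st()"
```

```text
t 4.42 box mm [ -1.1 -66.4] tipz 162.6 rpy [-180.    0.    6.] Fbox [-1.3 -2.1 -0.6] w 0.0003
t 4.83 box mm [ -1.1 -64. ] tipz 162.6 rpy [180.    0.    5.9] Fbox [ 0.7 -5.2 -0.6] w 0.0003
```

```bash
python3 -m handwheel '[[-1,0,-0.001,0,0,0,0],[-1,0,-0.001,0,0,0,0],[-1,0,-0.002,0,0,0,0],[-1,0,-0.002,0,0,0,0],[-1,0,-0.002,0,0,0,0]]' >/dev/null; python3 -c "from h import *;st()"
python3 -m handwheel '[[-1,0,-0.001,0,0,0,0],[-1,0,-0.001,0,0,0,0],[-1,0,-0.001,0,0,0,0],[-1,0,-0.001,0,0,0,0],[-1,0,-0.001,0,0,0,0]]' >/dev/null; python3 -c "from h import *;st()"
```

```text
t 5.25 box mm [ -1.1 -63.5] tipz 162.7 rpy [179.9  -0.    5.9] Fbox [  0.2 -10.1  -2.1] w 0.0003
t 5.67 box mm [ -1.1 -63.4] tipz 162.7 rpy [179.8  -0.    5.8] Fbox [  0.8 -12.5  -1.9] w 0.0006
```

The bolt is at its stop: force rises with no further motion at TCP y = -63.5. Next I'll go around to the knob's -x side.

```bash
python3 -m handwheel '[[-1,0,0.007,0,0,0,0],[-1,0,0.014,0,0,0,0],[-1,-0.01,0.014,0,0,0,0],[-1,-0.024,0.014,0,0,0,0],[-1,-0.035,0.014,0,0,0,0]]' >/dev/null; python3 -c "from h import *;st()"
python3 -m handwheel '[[-1,0,0,0,0,0,0],[-1,0,-0.012,0,0,0,0],[-1,0,-0.024,0,0,0,0],[-1,0,-0.035,0,0,0,0],[-1,0,-0.035,0,0,0,0]]' >/dev/null; python3 -c "from h import *;st()"
python3 -m handwheel '[[-1,0.004,0,0,0,0,0],[-1,0.008,0,0,0,0,0],[-1,0.012,0,0,0,0,0],[-1,0.016,0,0,0,0,0],[-1,0.018,0,0,0,0,0]]' >/dev/null; python3 -c "from h import *;st()"
```

```text
t 6.08 box mm [-37.7 -73.9] tipz 162.4 rpy [-1.8e+02  1.0e-01  6.0e+00] Fbox [ 1.  -0.  -1.1] w 0.0003
t 6.5 box mm [-35.4 -36. ] tipz 162.6 rpy [-179.9   -0.     6.2] Fbox [-0.   0.9 -0.5] w 0.0005
t 6.92 box mm [-17.3 -39.9] tipz 162.5 rpy [180.    0.    5.9] Fbox [-1.5 -0.3  1.8] w 0.0006
```

```bash
python3 -m handwheel '[[-1,0.003,0,0,0,0,0],[-1,0.006,0,0,0,0,0],[-1,0.009,0,0,0,0,0],[-1,0.012,0,0,0,0,0],[-1,0.014,0,0,0,0,0]]' >/dev/null; python3 -c "from h import *;st()"
python3 -m handwheel '[[-1,0.004,0,0,0,0,0],[-1,0.008,0,0,0,0,0],[-1,0.012,0,0,0,0,0],[-1,0.016,0,0,0,0,0],[-1,0.018,0,0,0,0,0]]' >/dev/null; python3 - <<'E'
from h import *;st()
from bench import snapshot;import cv2
s=snapshot("side");cv2.imwrite("pics/s3.png",cv2.resize(s["img"][150:290,280:390],None,fx=4,fy=4,interpolation=cv2.INTER_CUBIC))
E
```

```text
t 7.33 box mm [ -3.8 -39.6] tipz 162.5 rpy [-180.    0.    6.] Fbox [-1.3 -1.  -0.8] w 0.0009
t 7.75 box mm [ 14.5 -39.4] tipz 162.5 rpy [-180.    0.    6.] Fbox [-2.6  0.4 -1.5] w 0.0001
```

View pics/s3.png

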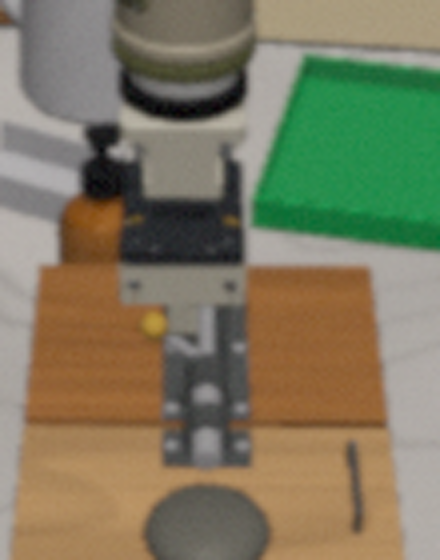

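The knob at (153,323) has tipped about 50° through the notch. I'll back off, rise, move over it and press down.

```bash
python3 -m handwheel '[[-1,-0.004,0,0,0,0,0],[-1,-0.004,0,-0.012,0,0,0],[-1,-0.004,0,-0.024,0,0,0],[-1,0.01,0,-0.024,0,0,0],[-1,0.025,0,-0.024,0,0,0]]' >/dev/null; python3 -c "from h import *;st()"
python3 -m handwheel '[[-1,0.001,0,0,0,0,0],[-1,0.001,0,0.006,0,0,0],[-1,0.001,0,0.012,0,0,0],[-1,0.001,0,0.018,0,0,0],[-1,0.001,0,0.022,0,0,0]]' >/dev/null; python3 -c "from h import *;st()"
python3 -m handwheel '[[-1,0.001,0,0.003,0,0,0],[-1,0.002,0,0.006,0,0,0],[-1,0.002,0,0.008,0,0,0],[-1,0.002,0,0.01,0,0,0],[-1,0.002,0,0.01,0,0,0]]' >/dev/null; python3 -c "from h import *;st()"
```

```text
t 8.22 box mm [ 39.2 -39.7] tipz 187.8 rpy [ 1.8e+02 -1.0e-01  5.9e+00] Fbox [ 0.8 -0.1 -0.4] w 0.0006
t 8.63 box mm [ 40.  -39.5] tipz 164.1 rpy [ 1.8e+02 -1.0e-01  6.0e+00] Fbox [ 1.5 -0.4  1.5] w 0.0004
t 9.05 box mm [ 41.5 -39.4] tipz 154.0 rpy [-1.8e+02  1.0e-01  6.0e+00] Fbox [-0.5  0.6 -0.7] w 0.0005
```

```bash
python3 -m handwheel '[[-1,0.001,0,0.001,0,0,0],[-1,0.001,0,0.002,0,0,0],[-1,0.001,0,0.003,0,0,0],[-1,0.001,0,0.004,0,0,0],[-1,0.001,0,0.004,0,0,0]]' >/dev/null; python3 -c "from h import *;st()"
python3 -m handwheel '[[-1,0,0,0.0005,0,0,0],[-1,0,0,0.001,0,0,0],[-1,0,0,0.0015,0,0,0],[-1,0,0,0.002,0,0,0],[-1,0,0,0.002,0,0,0]]' >/dev/null; python3 -c "from h import *;st()"
```

```text
t 9.47 box mm [ 43.  -39.4] tipz 150.5 rpy [-180.    0.    6.] Fbox [ 0.7 -0.6  0.9] w 0.0005
t 9.88 box mm [ 43.2 -39.5] tipz 148.8 rpy [180.  -0.   6.] Fbox [0.1 0.1 3.8] w 0.0007
```

```bash
python3 -m handwheel '[[-1,0,0,0.001,0,0,0],[-1,0,0,0.0015,0,0,0],[-1,0,0,0.002,0,0,0],[-1,0,0,0.002,0,0,0],[-1,0,0,0.002,0,0,0]]' >/dev/null; python3 -c "from h import *;st()"
```

```text
t 10.3 box mm [ 43.4 -39.6] tipz 148.0 rpy [ 1.8e+02 -1.0e-01  6.0e+00] Fbox [-3.2  1.  15.9] w 0.0004
```

The stop is reached at tip z = 148 mm with 16 N. I'll retract up and clear, then check.

```bash
python3 -m handwheel '[[-1,0,0,-0.01,0,0,0],[-1,0,0,-0.035,0,0,0],[-1,0,0,-0.07,0,0,0],[-1,0,0,-0.1,0,0,0],[-1,0,0,-0.1,0,0,0]]' >/dev/null
python3 -m handwheel '[[-1,-0.01,0.02,0,0,0,0],[-1,-0.03,0.05,0,0,0,0],[-1,-0.05,0.08,0,0,0,0],[-1,-0.07,0.11,0,0,0,0],[-1,-0.07,0.11,0,0,0,0]]' >/dev/null
python3 - <<'E'
from h import *;st()
from bench import snapshot;import cv2
d={n:snapshot(n) for n in("top","side")}
a=cv2.resize(d["top"]["img"][190:310,240:420],(540,360),interpolation=cv2.INTER_CUBIC)
b=cv2.resize(d["side"]["img"][190:310,275:390],(345,360),interpolation=cv2.INTER_CUBIC)[:,:260]
cv2.imwrite("pics/m4.png",np.hstack([a,b]))
for y in(.0,):
  c,q=np.cos(A),np.sin(A);x,y=.044,-.04;X=[P[0]+c*x-q*y,P[1]+q*x+c*y,.140];print((proj(d["top"],X)-[240,190])*3,(proj(d["side"],X)-[275,190])*3+[540,0])
E
```

```text
t 11.13 box mm [ -32.  -155.8] tipz 246.4 rpy [179.9   0.2   5.5] Fbox [-0.3 -0.3  0.2] w 0.001
[266.96296779 112.34192631] [656.01653785 149.67681702]
```

View pics/m4.png

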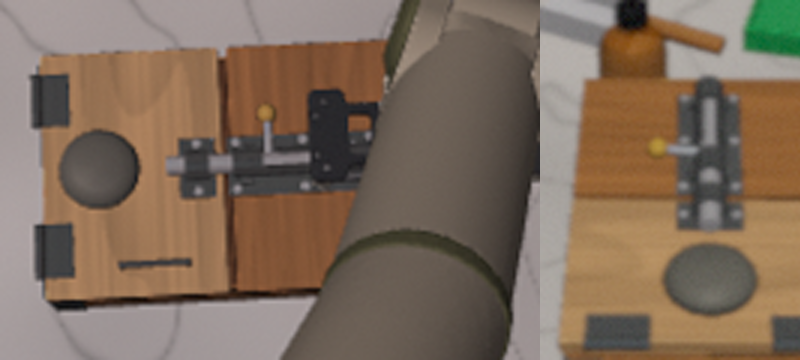

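The knob is at (266,113) in the top view and (657,148) in the side view. Those match the predicted fully down, fully home position. The bolt passes through the keeper, the stone hasn't moved and the arm is clear.

```bash
python3 -m handwheel '[[-1,0,0,0,0,0,0],[-1,0,0,0,0,0,0],[-1,0,0,0,0,0,0],[-1,0,0,0,0,0,0],[-1,0,0,0,0,0,0]]' >/dev/null; python3 -c "from bench import sign_off;print(sign_off())"
```

```text
the job is handed in; nothing more can be done
None
```

The bolt is fully home in the keeper with its handle all the way down in the notch, confirmed in the final pictures, and I handed the job in at about 11.5 s with the arm clear of everything.

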